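# Draw a test bar from the specimen bin and lay it on the bend fixture

## Robot

A 6-joint arm with a two-finger parallel gripper is mounted at the origin on the work surface. World frame = base frame: x ahead of the robot, y to its left, z up, the work surface at z = 0. Lengths are in mm, angles in rad, forces in N, time in s.
With the tool pointing down it reaches from about 300 to 875 mm from the base axis. Payload 4.2 kg.
Tool frame: the origin (TCP) lies at the very end of the fingers, on their centre line; the grasp point (between the pads) lies 19 mm behind it; z points along the fingers, x is the direction in which the jaws open and shut, and the axes are right-handed (so a half turn about z gives the same grasp; the last joint's range is limited). The gripper opens to 85 mm and grips with 20 to 120 N. Pads are 22 mm wide; open, the fingers measure 114 mm over their backs; the gripper's body (76 mm by 85 mm) begins 54 mm behind the grasp point. The pads swing forward as they close: fully open they stand 13 mm farther back than shut.
Start: joints at [-1.318, 0.32, 1.565, -0, 1.257, -0.02], TCP at [154.924, -553.751, 231.338] pointing down, gripper open.
Joint ranges: [-3.11, 3.11], [-0.84, 2.01], [0.21, 2.61], [-1.34, 4.49], [0.05, 2.63], [-2.56, 2.56]. Speed limits (rad/s): [2.57, 2.57, 3.14, 3.14, 3.14, 3.14].

## Interface

Orientations are given as a 3x3 rotation matrix whose columns are the frame's x, y, z axes.
In Python, from workcell import read_state, camera, workorder gives the robot as it stands.
- The arm moves only by the tool carry_out, never from a script. Its argument "series" is a list that holds one entry, the list of rows, each a list of 7 numbers: the shift along the tool's x, y, z in cm, then the turn, a rotation vector about the tool's x, y, z in rad, then the opening in per cent of the stroke, from 0 (shut) to 100 (fully open). In form: [[[dx, dy, dz, wx, wy, wz, jaw], ...]]. A call has 1 to 5 rows; each row is the pose to reach, as a shift and turn from the pose measured when the call began, along the tool's axes at that moment; what a row does not reach only later rows make up. A row lasts 1/10 s, in which the tool goes at most 50 mm and 8.59 degrees, less where a joint would pass 70% of its speed; a pose out of reach is approached as far as the arm can. A call with a gripper value outside its range is refused whole. The fingers move at their own pace and stop on an object; the grip force is fixed at half the most. Time passes only in rows, so rows that repeat a pose let the fingers close. It gives the time, the measured TCP pose, the force and the opening at its end, in the units of the state.
- read_state(): the state, without advancing time (a new reading comes with each control period).
- camera(name): name is "scene" or "top" or "wrist"; returns a dict with "pixels" (420x560x3 uint8, red, green, blue), "vfov" (degrees; the focal length in pixels is half the picture's height over the tangent of half this angle, whatever the lens; pixels are square), "cx", "cy" (the principal point, pixels), "eye" and "attitude" of the camera in the world; the wrist camera has in their place "mount" (4x4, takes a point from camera to tool coordinates, whose origin is the TCP and whose axes are the tool frame's). Camera axes: x right, y up, looking along -z (the intrinsics and any distortion apply to the point x, -y, -z); pixel columns grow to the right and rows downward; lengths in mm; the calibration is good to about 2 mm. A picture is of the moment at which its call begins: read the wrist's pose just before it. There is no depth.
- workorder.finish_job(): hands the job in, once; it reports no verdict.
The state is a dict: "time_s": time; "q": joint angles; "dq": joint speeds; "joint_efforts": joint torques, N m; "position": TCP position; "ee_rot": TCP orientation; "wrist_force": force on the tool from outside, world axes, zero at the start; "moment": the same for the moment, N m; "grip_width": finger opening in mm.
Only numpy, scipy, OpenCV 4.12 (cv2) and the standard library are available. Lean on these libraries where they do the work, as an engineer would, in place of code of your own. Each camera call takes 0.05 s, during which the arm holds its last target.

## Task

Draw the waisted test bar (the one with wide ends) out of the covered specimen bin through its slot and leave the plain straight bar in the other slot as it is. Lay the test bar level across both supports of the bend fixture, centred and in line with the fixture; set it down rather than drop it.

Things in the scene. Friction and masses are not known exactly. Their poses are not given: they have to be found in the camera images.
- bar_mid (a point): Centre of the waisted aluminium test bar, 260 long, 10 thick; heads 24 wide, 60 long at both ends (middles 100 from centre), waist 14 wide. x runs along it, at the start up and out of the slot; z normal to its flat top. Starts leaning 18 degrees, low end on the bin floor at the back wall, resting on the slot's sill, about 100 sticking out. In either slot. 0.1 to 0.2 kg.
- plain_mid (a point): Centre of the plain straight aluminium bar, square section 12 x 12, 260 long, no wide ends. It leans in the other slot in the same way (same axes). To be left there.
- bin: Fixed grey bin 166 (x) x 220 (y) x 99 high, walls 8, floor 6, closed by a fixed clear cover. Origin: centre of its underside, on the bench; z up; x points out through the slotted wall (outer face at x = 83). Its only openings: two slots at y = 50 and -50, each 40 wide, from a sill at height 54 to a bridge at 86. Inside 150 long (x).
- fixture: Fixed steel bend fixture. Origin: centre of its underside, on the bench; z up. Base plate 190 (x) x 100 (y) x 12; two flat-topped supports at x = 60 and -60, each 20 (x) x 80 (y), tops at height 45. The bar belongs lengthways along x, across both supports, its centre over the origin, either end to +x.
Not all that is in view belongs to the job. Several things have the shape of the fixture; the one meant has the colours described above.

How it is judged (in metres and radians):
At the end, for the whole second after the job is handed in: The waisted bar lies at rest on both supports: centre within 20 mm horizontally of the fixture's origin and 45 to 55 mm above the bench, its length within 0.2 rad (11 degrees) of the fixture's x axis. The plain bar is within 20 mm of its start (horizontal distance between bar_mid and fixture below 0.02 m and angle between the x axis of bar_mid and the x axis of fixture, either way round below 0.2 rad and height (world z) of bar_mid between 0.045 and 0.055 m and linear speed of bar below 0.02 m/s and distance of plain_mid from where it was at the start of the episode below 0.02 m); the robot touches nothing.
It fails at once if the test bar is dropped (falls freely at over 0.8 m/s) (linear speed of bar above 0.8 m/s and contact force between the fingers and bar below 0.1 N).
It also fails if it takes over 35 s, if anything falls off the work surface, if the arm or the gripper's body presses on something with over 40 N, if the wrist force passes 120 N, or if a joint passes its speed limit or range.

## Working session

There is one attempt and no reset: what is moved stays moved. The work goes in short steps, Python scripts to look and compute and a tool call to move; the robot and the scene stay as the last step left them, time stands still between calls to the robot, and variables do not carry over. Pictures are saved under pics/ and viewed, and the job is handed in when it is done.

Besides the shell and the picture viewer there is one more tool, called after ">>>" as a command line: name --argument value ..., lists and objects as JSON in quotes. carry_out: Moves the arm, as the interface text tells. Its arguments: {"type":"object","properties":{"series":{"type":"array","items":{"type":"array","items":{"type":"array","items":{"type":"number"}}}}},"required":["series"]}

```bash
ls; mkdir -p pics; python3 - <<'E'
from workcell import read_state, camera
import cv2,numpy as np,pickle
s=read_state();print(s)
for n in("scene","top","wrist"):
    c=camera(n);cv2.imwrite(f"pics/{n}0.png",c["pixels"][:,:,::-1]);pickle.dump(c,open(f"{n}0.pkl","wb"))
    print(n,{k:v for k,v in c.items() if k!="pixels"})
E
```

```text
pics
{'time_s': 0.0, 'q': array([-1.31799687e+00,  3.20295277e-01,  1.56566596e+00,  1.98797236e-05,
        1.25741036e+00, -1.99591557e-02]), 'dq': array([ 0.00163311,  0.00141041, -0.00098032, -0.00023479,  0.0001799 ,
        0.00021063]), 'joint_efforts': array([-5.51119028e-04, -4.15520811e+01, -2.34164339e+01, -5.04968943e-05,
        8.13997001e-03, -5.55009777e-06]), 'position': array([ 154.80900121, -553.27472379,  230.48540017]), 'ee_rot': array([[ 2.69382791e-01, -9.63033089e-01, -4.26629590e-04],
       [-9.63031541e-01, -2.69383124e-01,  1.72712703e-03],
       [-1.77820729e-03, -5.44005485e-05, -9.99998418e-01]]), 'wrist_force': array([0.62702835, 0.49384924, 0.06605254]), 'moment': array([ 0.00796134, -0.06113738, -0.01516681]), 'grip_width': 84.86500145635966}
scene {'vfov': 57.426713086965265, 'cx': 281.3156553012059, 'cy': 204.69575568810976, 'eye': array([ 966.08874315, -499.57104821,  642.98706617]), 'attitude': array([[ 0.71118391, -0.41692943,  0.56602765],
       [ 0.7028015 ,  0.44107619, -0.55814141],
       [-0.01695574,  0.79474628,  0.60670492]])}
top {'vfov': 50.79373276469469, 'cx': 279.64918458831346, 'cy': 210.26219611943057, 'eye': array([ 370.83219005,  -15.00544296, 1197.43507311]), 'attitude': array([[ 0.01761083,  0.99700843, -0.07525994],
       [-0.99960325,  0.01590174, -0.02324836],
       [-0.02198204,  0.0756395 ,  0.9968929 ]])}
wrist {'vfov': 66.83032085809475, 'cx': 283.1274074463157, 'cy': 209.1449223415951, 'mount': array([[ 9.99999989e-01,  2.64606115e-05, -1.45194415e-04,
         1.18776896e+00],
       [-2.00283141e-05, -9.50364645e-01, -3.11138300e-01,
        -7.95156262e+01],
       [-1.46220548e-04,  3.11138300e-01, -9.50364634e-01,
        -1.42706585e+02],
       [ 0.00000000e+00,  0.00000000e+00,  0.00000000e+00,
         1.00000000e+00]])}
```

View pics/scene0.png

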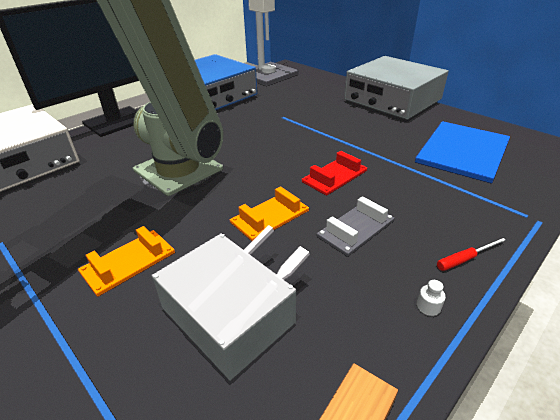

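View pics/top0.png

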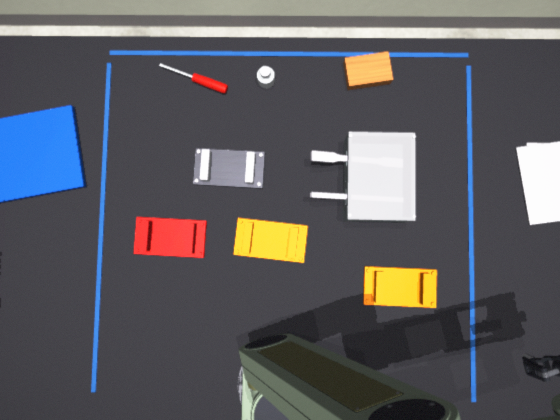

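View pics/wrist0.png

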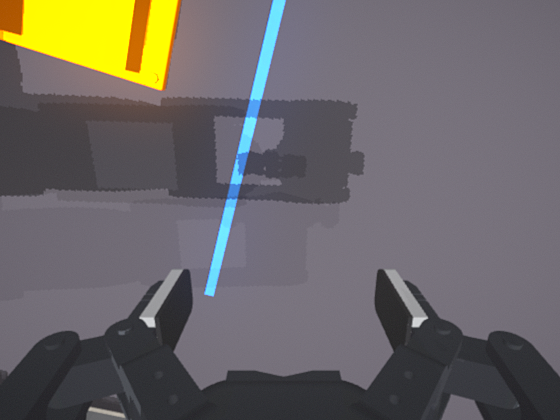

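Candidates for the test bar are the two bars sticking out of the bin: top (327,157), which shows a head, and top (328,196), which is uniformly narrow. Candidates for the fixture are grey (230,168), red (170,237), yellow (271,240) and orange (400,287). I pick the bar at (327,157) and the grey steel fixture at (230,168), and check both in a crop.

```bash
python3 - <<'E'
import cv2
a=cv2.imread("pics/top0.png")[120:230,180:425]
b=cv2.imread("pics/scene0.png")[185:385,150:400]
cv2.imwrite("pics/ctop.png",cv2.resize(a,None,fx=3.2,fy=3.2,interpolation=2))
cv2.imwrite("pics/cscene.png",cv2.resize(b,None,fx=3,fy=3,interpolation=2))
E
```

```text
(no output)
```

View pics/ctop.png

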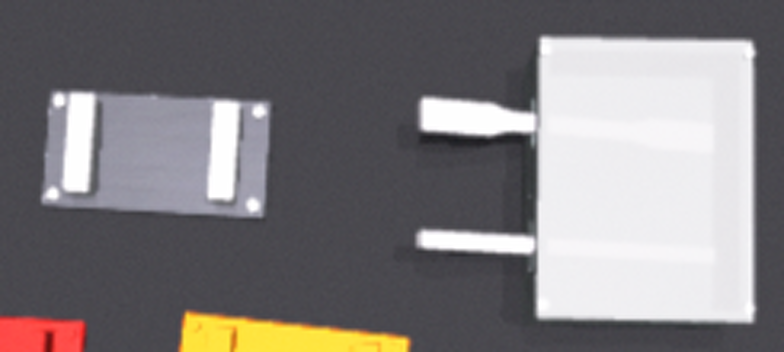

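View pics/cscene.png

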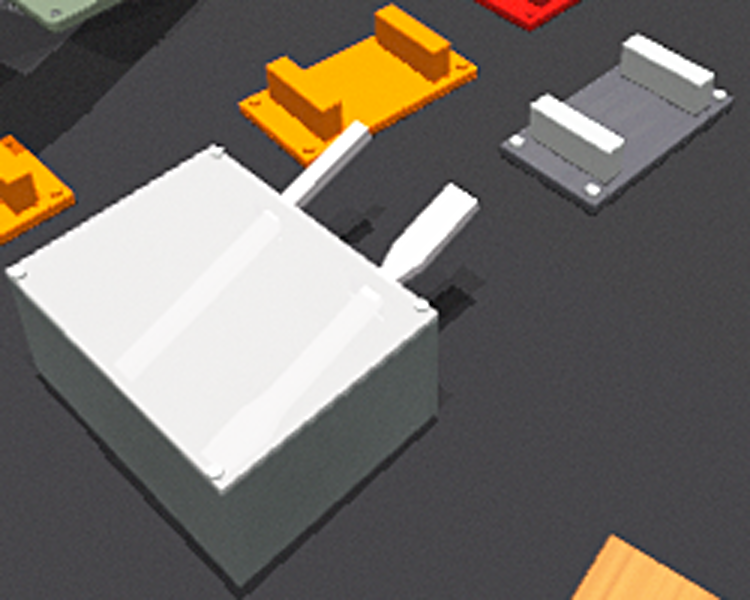

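The crops confirm the choice: the upper bar (crop 419–537, 98–131) flares from waist to head, the lower one is uniformly narrow, and the grey fixture has pale supports. Next I measure.

```bash
cat > h.py <<'E'
import numpy as np,cv2,pickle
from workcell import read_state,camera
def K(c):
    f=210/np.tan(np.radians(c["vfov"])/2); return f
def ray(c,uv):
    f=K(c);d=np.array([(uv[0]-c["cx"])/f,-(uv[1]-c["cy"])/f,-1.]);return c["eye"],c["attitude"]@d
def onz(c,uv,z):
    e,d=ray(c,uv);return e+d*(z-e[2])/d[2]
def proj(c,p):
    f=K(c);q=c["attitude"].T@(np.array(p)-c["eye"]);return np.array([c["cx"]+f*q[0]/-q[2],c["cy"]-f*q[1]/-q[2]])
def tri(c1,u1,c2,u2):
    a,d=ray(c1,u1);b,e=ray(c2,u2)
    t=np.linalg.lstsq(np.array([d,-e]).T,b-a,rcond=None)[0]
    p,q=a+d*t[0],b+e*t[1];return (p+q)/2,np.linalg.norm(p-q)
def wrist(name):
    s=read_state();c=camera("wrist");T=np.eye(4);T[:3,:3]=s["ee_rot"];T[:3,3]=s["position"]
    M=T@c["mount"];c["eye"]=M[:3,3];c["attitude"]=M[:3,:3];pickle.dump(c,open(name+".pkl","wb"))
    cv2.imwrite(f"pics/{name}.png",c["pixels"][:,:,::-1]);return s,c
def ld(n): return pickle.load(open(n+".pkl","rb"))
E
python3 - <<'E'
from h import *
np.set_printoptions(precision=1,suppress=True)
t=ld("top0");s=ld("scene0")
P=lambda x,y:(180+x/3.2,120+y/3.2); S=lambda x,y:(150+x/3,185+y/3)
for n,l,z in [("bin",[(539,38),(754,40),(754,322),(537,318)],99),("supL",[(66,93),(96,93),(88,193),(62,192)],45),("supR",[(211,100),(239,101),(234,202),(207,200)],45),("plate",[(50,92),(271,101),(265,217),(42,204)],12),("head",[(419,98),(421,131)],95.8),("plain",[(417,230),(417,249)],97.8)]:
    q=np.array([onz(t,P(*p),z) for p in l]);print(n,q.tolist(),q.mean(0))
print("scene bin top corners",[onz(s,S(*p),99).round(1) for p in [(6,270),(216,147),(437,314),(221,488)]])
print("sup scene",[onz(s,S(*p),45).round(1) for p in [(535,97),(622,145),(632,36),(713,78)]])
print("head tri",tri(t,P(419,98),s,S(478,203)),tri(t,P(421,131),s,S(452,185)))
E
```

```text
bin [[654.3000340985636, -159.01581940102676, 99.0], [654.7181807850411, -326.9476475244424, 99.0], [433.4501238647416, -325.7333094206636, 99.0], [433.80308566880956, -158.76977264546525, 99.0]] [ 544.1 -242.6   99. ]
supL [[617.2244731662887, 224.32036433541495, 45.0], [617.5453012978033, 199.36765227942973, 45.0], [533.9796131895233, 203.5139420250167, 45.0], [534.4995434407106, 225.0517796203754, 45.0]] [575.8 213.1  45. ]
supR [[612.9100710318017, 103.79716061309504, 45.0], [612.3738766782969, 80.60413764158807, 45.0], [528.2670409914231, 82.87783603416308, 45.0], [529.5990346025135, 105.14335707776844, 45.0]] [570.8  93.1  45. ]
plate [[624.9677029436344, 244.90030933034387, 12.0], [619.6438352285203, 56.12536658928826, 12.0], [520.4032878797643, 59.193125723881224, 12.0], [528.6901256401268, 248.62733455984318, 12.0]] [573.4 152.2  12. ]
head [[605.9630397189723, -65.52092838137973, 95.79999999999995], [579.6997934863323, -67.41353189238652, 95.79999999999995]] [592.8 -66.5  95.8]
plain [[501.12391979342055, -65.15133455715808, 97.79999999999995], [486.219510979279, -65.33582880673912, 97.79999999999995]] [493.7 -65.2  97.8]
scene bin top corners [array([ 434.7, -324.6,   99. ]), array([ 439. , -159.4,   99. ]), array([ 655.7, -161.7,   99. ]), array([ 653.5, -325.6,   99. ])]
sup scene [array([528.1,  93.5,  45. ]), array([614.3,  94.1,  45. ]), array([536.2, 217.4,  45. ]), array([619.6, 214.6,  45. ])]
head tri (array([606.3, -66.4,  91.1]), np.float64(1.8277393411171818)) (array([581. , -67.1,  91.5]), np.float64(1.3616564826825428))
```

```bash
cat >> h.py <<'E'
from scipy.spatial.transform import Rotation as R
def Rt(yaw,lean):
    # bar/tool plane: bar dir b=(sin yaw*.., ) out = (sin yaw, cos yaw,0)
    o=np.array([np.sin(yaw),np.cos(yaw),0]);b=o*np.cos(lean)+np.array([0,0,np.sin(lean)])
    n=-o*np.sin(lean)+np.array([0,0,np.cos(lean)]);z=-n;y=-b;x=np.cross(y,z);return np.array([x,y,z]).T
def rel(p,Rg,s=None):
    s=s or read_state();A=s["ee_rot"]
    d=A.T@(np.array(p)-s["position"])/10;w=R.from_matrix(A.T@Rg).as_rotvec()
    print("rel",np.round(d,2),np.round(w,3),"pos",np.round(s["position"],1),"grip",round(s["grip_width"],1),"F",np.round(s["wrist_force"],1),"t",round(s["time_s"],2))
E
python3 - <<'E'
from h import *
np.set_printoptions(precision=1,suppress=True)
t=ld("top0")
P=lambda x,y:(180+x/3.2,120+y/3.2)
for n,l,z in [("headmid",(460,116.5),90),("waist",(520,122),75),("in",(590,128),50),("low",(712,136.5),16),("ptip",(417,239.5),96),("plow",(712,256),17)]: print(n,onz(t,P(*l),z))
rel((594,-95,200),Rt(0.0,np.radians(18)))
E
```

```text
headmid [592.8 -98.3  90. ]
waist [ 592.  -147.4   75. ]
in [ 592.7 -207.4   50. ]
low [ 593.4 -315.1   16. ]
ptip [493.9 -65.3  96. ]
plow [ 492.6 -314.5   17. ]
rel [-32.3 -54.6   3.1] [ 0.3 -0.2 -1.3] pos [ 154.8 -553.4  230.7] grip 85.3 F [ 0.1 -0.5 -0.2] t 0.15
```

```bash
python3 - <<'E'
from h import *
rel((594,-95,200),Rt(0.0,np.radians(18)))
E
```

```text
rel [-32.31 -54.64   3.11] [ 0.268 -0.203 -1.287] pos [ 154.8 -553.4  230.7] grip 85.3 F [ 0.1 -0.5 -0.2] t 0.15
```

>>> carry_out --series '[[[-32.3, -54.6, 3.1, 0.27, -0.2, -1.29, 100], [-32.3, -54.6, 3.1, 0.27, -0.2, -1.29, 100], [-32.3, -54.6, 3.1, 0.27, -0.2, -1.29, 100], [-32.3, -54.6, 3.1, 0.27, -0.2, -1.29, 100], [-32.3, -54.6, 3.1, 0.27, -0.2, -1.29, 100]]]'

```text
time_s: 0.65
position: [328.4, -371.7, 218.9]
ee_rot: [[0.846, -0.53, 0.054], [-0.531, -0.829, 0.178], [-0.05, -0.179, -0.983]]
wrist_force: [1.6, -0.8, 0.6]
grip_width: 85.6
```

```bash
python3 - <<'E'
from h import *
rel((594,-95,200),Rt(0.0,np.radians(18)))
E
```

```text
rel [  7.87 -36.68   8.21] [ 0.116 -0.09  -0.555] pos [ 328.4 -371.7  218.9] grip 85.6 F [ 1.6 -0.8  0.6] t 0.65
```

>>> carry_out --series '[[[7.9, -36.7, 8.2, 0.12, -0.09, -0.555, 100], [7.9, -36.7, 8.2, 0.12, -0.09, -0.555, 100], [7.9, -36.7, 8.2, 0.12, -0.09, -0.555, 100], [7.9, -36.7, 8.2, 0.12, -0.09, -0.555, 100], [7.9, -36.7, 8.2, 0.12, -0.09, -0.555, 100]]]'

```text
time_s: 1.15
position: [501.8, -191.9, 206.0]
ee_rot: [[1.0, 0.001, 0.0], [0.001, -0.95, 0.313], [0.001, -0.313, -0.95]]
wrist_force: [-1.1, -0.8, 0.6]
grip_width: 85.6
```

```bash
python3 - <<'E'
from h import *
rel((594,-95,200),Rt(0.0,np.radians(18)))
E
```

```text
rel [ 9.23 -9.01  3.6 ] [-0.004 -0.     0.001] pos [ 501.8 -191.9  206. ] grip 85.6 F [-1.1 -0.8  0.6] t 1.15
```

>>> carry_out --series '[[[9.2, -9.0, 3.6, 0, 0, 0, 100], [9.2, -9.0, 3.6, 0, 0, 0, 100], [9.2, -9.0, 3.6, 0, 0, 0, 100], [9.2, -9.0, 3.6, 0, 0, 0, 70], [9.2, -9.0, 3.6, 0, 0, 0, 70]]]'

```text
time_s: 1.65
position: [593.5, -94.5, 199.3]
ee_rot: [[1.0, 0.002, -0.002], [0.003, -0.95, 0.313], [-0.001, -0.313, -0.95]]
wrist_force: [0.0, -0.6, 0.3]
grip_width: 60.4
```

```bash
python3 - <<'E'
from h import *
wrist("w1")
rel((594,-95,200),Rt(0.0,np.radians(18)))
E
```

```text
rel [ 0.09 -0.05 -0.03] [-0.004  0.001  0.001] pos [593.1 -95.3 199.5] grip 59.5 F [-1.3  0.3 -0.5] t 1.7
```

View pics/w1.png

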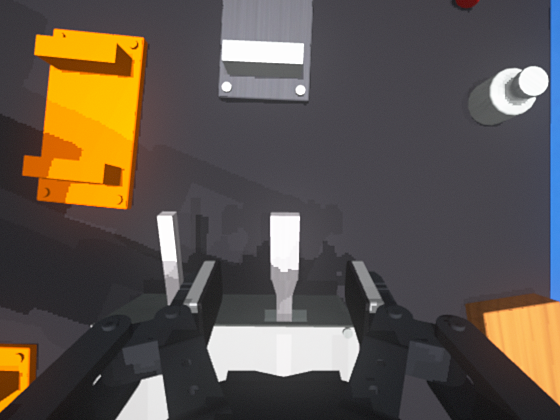

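The wrist view shows the head tip centre at about (285,214), the taper starting at row 270 and the plain bar at (168,214), outside the left finger.

```bash
python3 - <<'E'
from h import *
np.set_printoptions(precision=1,suppress=True)
c=ld("w1");t=ld("top0")
for uv in[(271,213),(300,213),(271,270),(299,270),(279,310),(292,310)]:
    e,d=ray(c,uv)
    # plane of bar top: through tip (592.8,-70.5,95.9) normal (0,-s,c)
    s,k=np.sin(np.radians(18)),np.cos(np.radians(18));n=np.array([0,-s,k])
    print(uv,e+d*(n@(np.array([592.8,-70.,95.5])-e))/(n@d))
print(tri(c,(285.5,214),t,(180+420/3.2,120+115/3.2)))
b=np.array([0,k,s]);g=np.array([593,-193,50.5])+88*b
print("grip",g); tcp=g-n*14;print(tcp)
rel(tcp,Rt(0,np.radians(18)))
E
```

```text
(271, 213) [583.2 -67.3  96.4]
(300, 213) [607.2 -67.2  96.4]
(271, 270) [ 582.8 -117.6   80. ]
(299, 270) [ 607.4 -117.5   80.1]
(279, 310) [ 589.7 -156.7   67.3]
(292, 310) [ 601.7 -156.6   67.3]
(array([595.4, -67.8,  80.3]), np.float64(1.1481304591756183))
grip [ 593.  -109.3   77.7]
[ 593.  -105.    64.4]
rel [-0.   5.1 12.5] [-0.  0.  0.] pos [593.1 -95.3 199.5] grip 59.5 F [-1.3  0.3 -0.5] t 1.7
```

>>> carry_out --series '[[[0.2, 4.5, 6, 0, 0, 0, 60], [0.2, 4.5, 8.5, 0, 0, 0, 60], [0.2, 4.5, 11, 0, 0, 0, 60], [0.2, 4.5, 12.5, 0, 0, 0, 60], [0.2, 4.5, 12.5, 0, 0, 0, 60]]]'

```text
time_s: 2.2
position: [592.6, -99.6, 64.7]
ee_rot: [[1.0, -0.002, -0.006], [-0.0, -0.949, 0.314], [-0.006, -0.314, -0.949]]
wrist_force: [0.1, -0.0, -0.7]
grip_width: 51.1
```

```bash
python3 - <<'E'
from h import *
wrist("w2")
rel((594.5,-99.5,66.2),Rt(0.0,np.radians(18)))
E
```

```text
rel [ 0.06 -0.04  0.02] [-0.004  0.003 -0.001] pos [593.9 -99.9  66.3] grip 51.0 F [ 0.6  0.4 -0. ] t 2.25
```

View pics/w2.png

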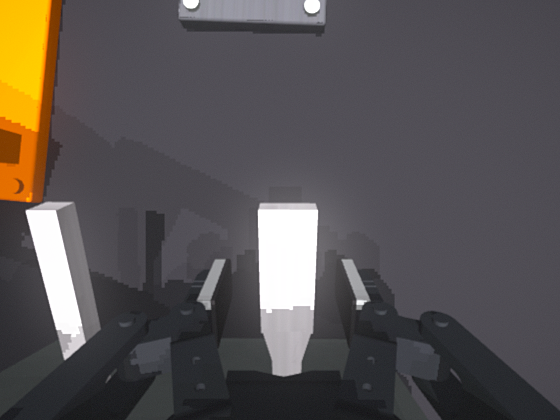

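The head (columns 259–317) sits between the pads (225 and 343). I close on it.

>>> carry_out --series '[[[0.1, 0, 0, 0, 0, 0, 30], [0.1, 0, 0, 0, 0, 0, 15], [0.1, 0, 0, 0, 0, 0, 0], [0.1, 0, 0, 0, 0, 0, 0], [0.1, 0, 0, 0, 0, 0, 0]]]'

```text
time_s: 2.75
position: [595.6, -100.7, 67.0]
ee_rot: [[1.0, -0.0, -0.0], [-0.0, -0.95, 0.312], [-0.001, -0.312, -0.95]]
wrist_force: [0.7, -3.6, 3.4]
grip_width: 22.5
```

>>> carry_out --series '[[[0, 0, 0, 0, 0, 0, 0], [0, -0.5, 0, 0, 0, 0, 0], [0, -1, 0, 0, 0, 0, 0], [0, -1.5, 0, 0, 0, 0, 0], [0, -1.5, 0, 0, 0, 0, 0]]]'

```text
time_s: 3.25
position: [595.5, -85.1, 72.1]
ee_rot: [[1.0, 0.0, -0.001], [0.001, -0.95, 0.313], [-0.001, -0.313, -0.95]]
wrist_force: [0.6, 0.5, 3.0]
grip_width: 22.5
```

```bash
python3 - <<'E'
from h import *
wrist("w3")
rel((594.5,-99.5,66.2),Rt(0.0,np.radians(18)))
E
```

```text
rel [-0.11  1.54  0.11] [-0.004  0.001  0.   ] pos [595.6 -85.2  72.1] grip 22.4 F [0.4 0.6 4.1] t 3.3
```

View pics/w3.png

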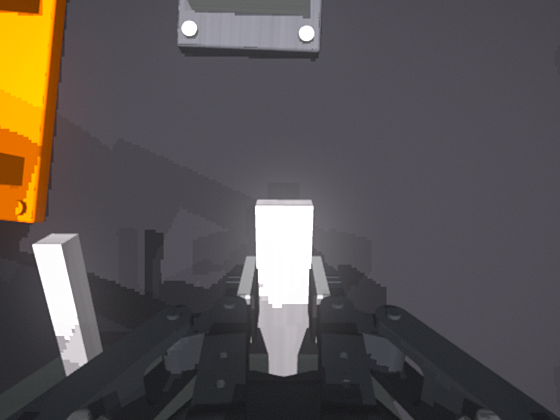

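>>> carry_out --series '[[[0, -1.5, -0.2, 0, 0, 0, 0], [0, -3, -0.3, 0, 0, 0, 0], [0, -4.5, -0.3, 0, 0, 0, 0], [0, -6, -0.3, 0, 0, 0, 0], [0, -6, -0.3, 0, 0, 0, 0]]]'

```text
time_s: 3.8
position: [595.4, -26.7, 94.5]
ee_rot: [[1.0, 0.003, -0.001], [0.003, -0.95, 0.314], [-0.0, -0.314, -0.95]]
wrist_force: [0.2, -0.3, -1.3]
grip_width: 22.5
```

```bash
python3 - <<'E'
from h import *
wrist("w4")
rel((594.5,-99.5,66.2),Rt(0.0,np.radians(18)))
c=camera("scene");cv2.imwrite("pics/s4.png",c["pixels"][150:400,140:420,::-1].repeat(2,0).repeat(2,1))
E
```

```text
rel [-0.11  7.68  0.41] [-0.004  0.001  0.002] pos [595.4 -27.8  94.1] grip 22.7 F [ 0.6 -0.1 -1. ] t 3.85
```

View pics/w4.png

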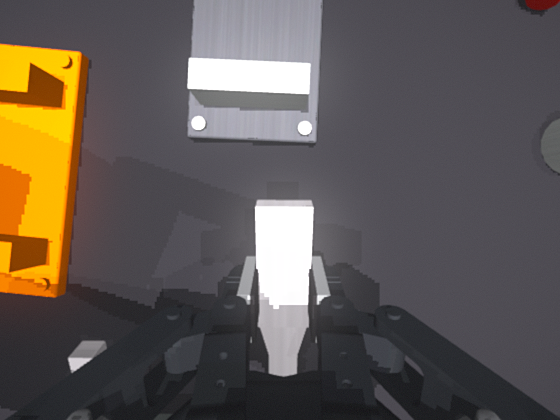

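View pics/s4.png

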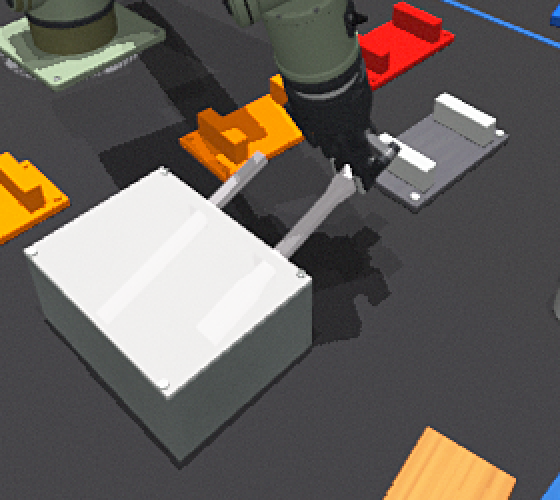

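The bar is sliding out held firmly: the tip is still at wrist row 201, and the scene view shows it through the slot. I keep pulling.

>>> carry_out --series '[[[0, -2, 0, 0, 0, 0, 0], [0, -4, 0, 0, 0, 0, 0], [0, -6, 0, 0, 0, 0, 0], [0, -8, 0, 0, 0, 0, 0], [0, -8, 0, 0, 0, 0, 0]]]'

```text
time_s: 4.4
position: [595.5, 48.7, 119.4]
ee_rot: [[1.0, 0.003, -0.001], [0.003, -0.95, 0.313], [0.0, -0.313, -0.95]]
wrist_force: [0.5, -1.0, -0.9]
grip_width: 22.6
```

```bash
python3 - <<'E'
from h import *
rel((594.5,-99.5,66.2),Rt(0.0,np.radians(18)))
c=camera("scene");cv2.imwrite("pics/s5.png",c["pixels"][130:380,140:420,::-1].repeat(2,0).repeat(2,1))
E
```

```text
rel [-0.16 15.74  0.41] [-0.004  0.001  0.003] pos [595.5  48.7 119.4] grip 22.6 F [ 0.5 -1.  -0.9] t 4.4
```

View pics/s5.png

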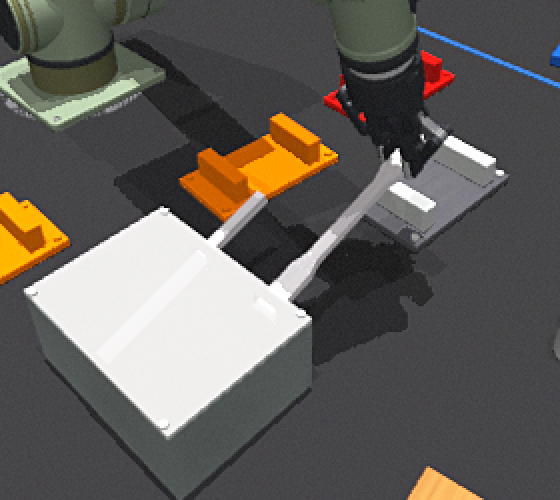

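>>> carry_out --series '[[[0, -2, 0, 0, 0, 0, 0], [0, -4, 0, 0, 0, 0, 0], [0, -6, 0, 0, 0, 0, 0], [0, -7, 0, 0, 0, 0, 0], [0, -7, 0, 0, 0, 0, 0]]]'

```text
time_s: 4.95
position: [595.4, 114.0, 140.6]
ee_rot: [[1.0, 0.004, -0.001], [0.004, -0.95, 0.312], [0.0, -0.312, -0.95]]
wrist_force: [-0.0, -0.2, -0.7]
grip_width: 22.6
```

```bash
python3 - <<'E'
from h import *
rel((577,245,80),Rt(0.04,0))
wrist("w6");c=camera("scene");pickle.dump(c,open("s6.pkl","wb"));cv2.imwrite("pics/s6.png",c["pixels"][130:380,140:420,::-1].repeat(2,0).repeat(2,1))
E
```

```text
rel [ -1.79 -10.56   9.85] [-0.317  0.007  0.043] pos [595.4 114.  140.6] grip 22.6 F [-0.  -0.2 -0.7] t 4.95
```

View pics/s6.png

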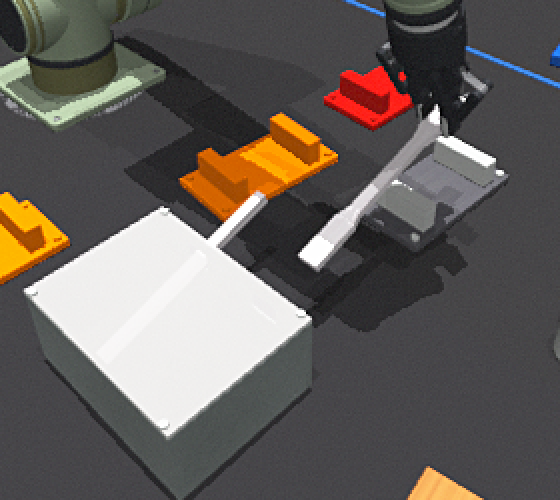

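View pics/w6.png

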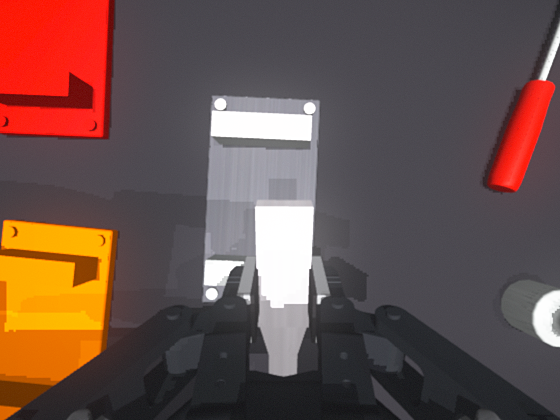

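The bar is clear of the bin and still in line with the tool; in the wrist view its tip is at row 202, columns 256–313, and grey fixture supports are at (262,126) and (225,272). I level it over the fixture.

```bash
python3 - <<'E'
from h import *
np.set_printoptions(precision=1,suppress=True)
c=ld("w6");f=K(c);m=c["mount"]
for uv in[(256,204),(313,204),(256,201),(313,201)]:
    d=m[:3,:3]@np.array([(uv[0]-c["cx"])/f,-(uv[1]-c["cy"])/f,-1]);e=m[:3,3]
    for z in(-19,-9): print(uv,e+d*(z-e[2])/d[2])
# fixture from wrist: supports top
for uv in[(212,111),(311,114),(311,139),(211,137)]: print(onz(c,uv,45))
# free end in scene
s=read_state();A=s["ee_rot"];p=s["position"]
for k in [(-12,-35+260,-19),(12,-35+260,-19)]: 
  q=p+A@np.array(k);print(q,(proj(ld("s6"),q)-(140,130))*2)
E
```

```text
(256, 204) [-11.1 -40.3 -19. ]
(256, 204) [-12.  -37.2  -9. ]
(313, 204) [ 12.2 -40.3 -19. ]
(313, 204) [ 13.2 -37.2  -9. ]
(256, 201) [-11.  -41.5 -19. ]
(256, 201) [-11.9 -38.6  -9. ]
(313, 201) [ 12.2 -41.5 -19. ]
(313, 201) [ 13.1 -38.6  -9. ]
[537.8 223.1  45. ]
[617.4 221.   45. ]
[617.5 200.9  45. ]
[537.  202.2  45. ]
[ 583.7 -106.7   88.2] [296.1 256.8]
[ 607.7 -106.6   88.1] [313.6 268.8]
```

>>> carry_out --series '[[[-0.4, -2.5, 1, -0.08, 0, 0.01, 0], [-0.8, -5, 2, -0.16, 0, 0.02, 0], [-1.2, -7.5, 4, -0.24, 0, 0.03, 0], [-1.8, -10, 6, -0.315, 0.007, 0.043, 0], [-1.8, -10, 6.5, -0.315, 0.007, 0.043, 0]]]'

```text
time_s: 5.55
position: [575.6, 232.4, 108.0]
ee_rot: [[0.999, -0.036, -0.002], [-0.036, -0.999, 0.002], [-0.002, -0.001, -1.0]]
wrist_force: [0.2, -0.8, -1.2]
grip_width: 22.6
```

```bash
python3 - <<'E'
from h import *
rel((577,245,80),Rt(0.04,0))
wrist("w7");
for n in("scene","top"):
  c=camera(n);pickle.dump(c,open(n+"7.pkl","wb"));cv2.imwrite(f"pics/{n}7.png",c["pixels"][100:300,140:420,::-1].repeat(2,0).repeat(2,1))
E
```

```text
rel [ 0.1  -1.26  2.8 ] [-0.001  0.002  0.004] pos [575.6 232.4 108. ] grip 22.6 F [ 0.2 -0.8 -1.2] t 5.55
```

View pics/scene7.png

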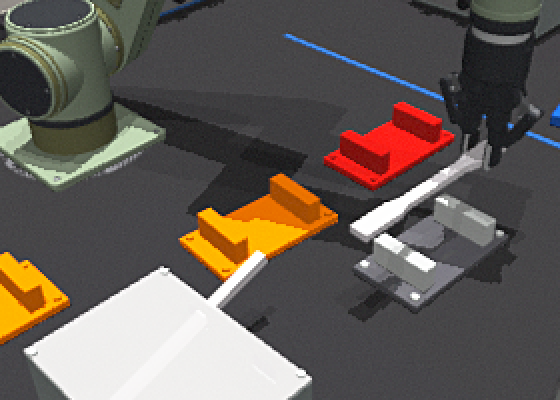

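View pics/top7.png

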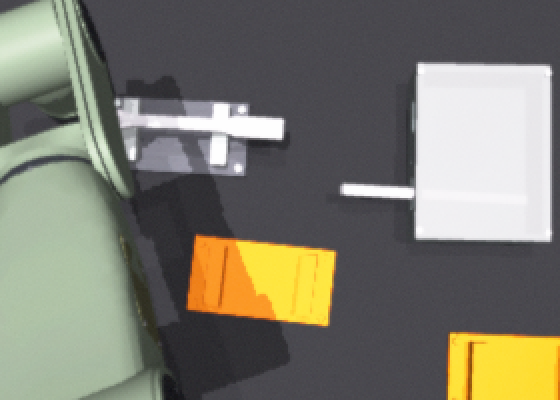

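View pics/w7.png

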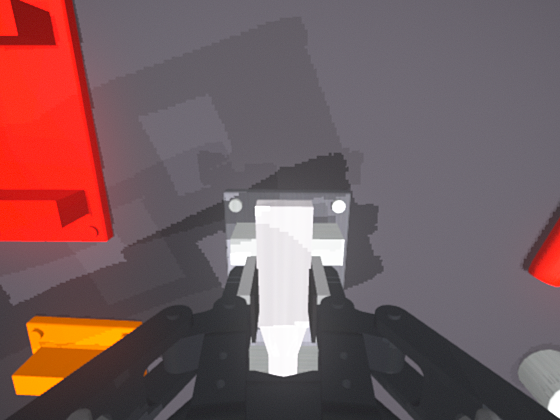

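```bash
python3 - <<'E'
import pickle,cv2
a=pickle.load(open("scene7.pkl","rb"))["pixels"][190:235,300:400,::-1];b=pickle.load(open("top7.pkl","rb"))["pixels"][145:190,190:290,::-1]
import numpy as np
cv2.imwrite("pics/c7.png",np.vstack([cv2.resize(x,None,fx=6,fy=6,interpolation=2) for x in(a,b)]))
E
```

```text
(no output)
```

View pics/c7.png

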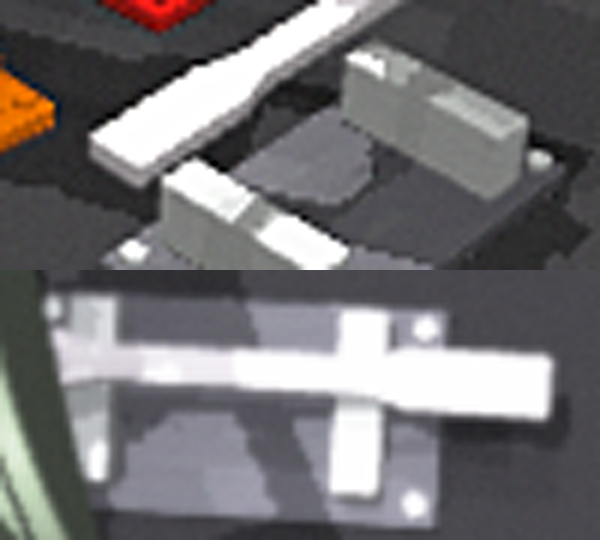

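```bash
python3 - <<'E'
from h import *
np.set_printoptions(precision=1,suppress=True)
s=ld("scene7");t=ld("top7")
S=lambda x,y:(300+x/6,190+y/6);T=lambda x,y:(190+x/6,145+(y-270)/6)
a,ra=tri(s,S(90,138),t,T(550,418));b,rb=tri(s,S(141,172),t,T(552,355));print(a,ra,b,rb)
e=(a+b)/2
st=read_state();A=st["ee_rot"];p=st["position"]
tip=p+A@np.array([0.6,-40,-19.]);print("tip",tip,"end",e,"len",np.linalg.norm(tip-e))
print("centre",(tip+e)/2,"droop",np.degrees(np.arcsin((tip[2]-e[2])/260)),"yaw slope",(tip-e)[0]/(tip-e)[1])
E
```

```text
[553.1   7.9 121.8] 2.8479774279422907 [578.8   7.  121.1] 1.290828519208587
tip [578.9 267.3 127.7] end [566.    7.4 121.4] len 260.2410465800297
centre [572.4 137.4 124.6] droop 1.3825939224852666 yaw slope 0.0496590251537153
```

>>> carry_out --series '[[[0.05, -0.8, 1.5, 0, 0, 0, 0], [0.05, -1.5, 3, 0, 0, 0, 0], [0.05, -1.5, 4.5, 0, 0, 0, 0], [0.05, -1.5, 6, 0, 0, 0, 0], [0.05, -1.5, 6.2, 0, 0, 0, 0]]]'

```text
time_s: 6.2
position: [576.0, 241.1, 43.5]
ee_rot: [[0.999, -0.042, -0.007], [-0.042, -0.999, -0.001], [-0.007, 0.001, -1.0]]
wrist_force: [-0.8, -0.3, -1.2]
grip_width: 22.4
```

```bash
python3 - <<'E'
from h import *
rel((577,247,36),Rt(0.04,0))
for n in("scene","top"):
  c=camera(n);pickle.dump(c,open(n+"8.pkl","wb"))
a=ld("scene8")["pixels"][175:265,310:410,::-1];b=ld("top8")["pixels"][145:190,190:290,::-1]
cv2.imwrite("pics/c8.png",np.vstack([cv2.resize(x,None,fx=4,fy=4,interpolation=2) for x in(a,b)]))
E
```

```text
rel [ 0.08 -0.6   0.75] [ 0.001  0.007 -0.002] pos [576.  241.1  43.5] grip 22.4 F [-0.8 -0.3 -1.2] t 6.2
```

View pics/c8.png

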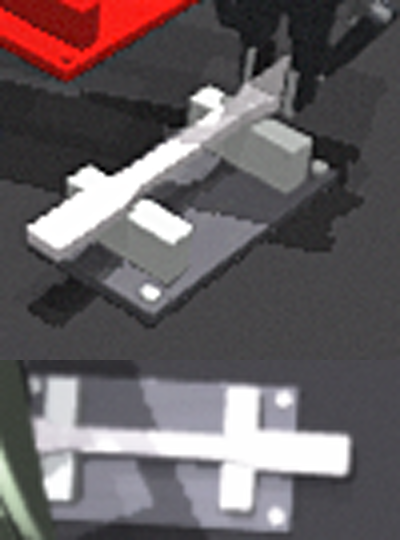

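>>> carry_out --series '[[[0.08, -0.6, 0.1, 0, 0.007, 0, 0], [0.08, -0.6, 0.3, 0, 0.007, 0, 0], [0.08, -0.6, 0.4, 0, 0.007, 0, 0], [0.08, -0.6, 0.4, 0, 0.007, 0, 0]]]'

```text
time_s: 6.7
position: [578.3, 247.8, 41.8]
ee_rot: [[0.999, -0.041, 0.003], [-0.041, -0.999, -0.0], [0.003, -0.0, -1.0]]
wrist_force: [0.6, 0.1, -1.5]
grip_width: 22.3
```

```bash
python3 - <<'E'
from h import *
np.set_printoptions(precision=1,suppress=True)
rel((577,247,36),Rt(0.04,0))
for n in("scene","top"):
  c=camera(n);pickle.dump(c,open(n+"8.pkl","wb"))
a=ld("scene8")["pixels"][180:255,310:410,::-1];b=ld("top8")["pixels"][145:190,190:290,::-1]
cv2.imwrite("pics/c9.png",np.vstack([cv2.resize(x,None,fx=5,fy=5,interpolation=2) for x in(a,b)]))
rel((577,247,36),Rt(0.04,0))
E
```

```text
rel [-0.1  0.1  0.6] [-0. -0. -0.] pos [578.3 247.8  41.8] grip 22.3 F [ 0.6  0.1 -1.5] t 6.7
rel [-0.1  0.1  0.6] [-0. -0. -0.] pos [578.4 247.7  41.8] grip 22.2 F [ 1.  -0.2 -2.1] t 6.8
```

View pics/c9.png

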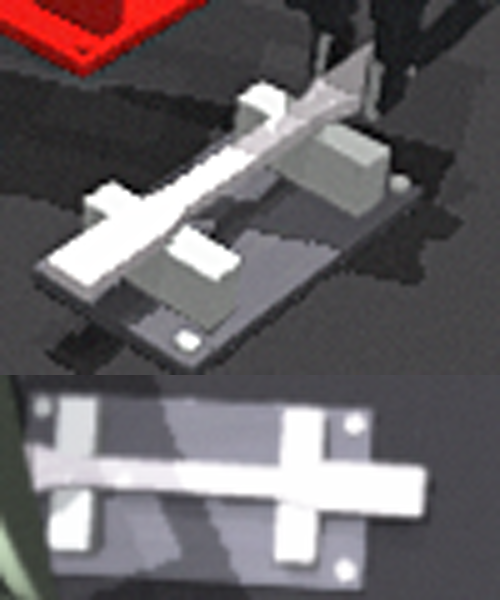

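```bash
python3 - <<'E'
from h import *
np.set_printoptions(precision=1,suppress=True)
t=ld("top8");T=lambda x,y:(190+x/5,145+(y-375)/5)
e=onz(t,T(425.5,492),60);print("end",e)
q=np.array([onz(t,T(*p),45) for p in[(284,408),(325,409),(317,565),(276,562)]]).mean(0);print("supR",q,"diff should be -70 y",e-q)
s=ld("scene8");S=lambda x,y:(310+x/5,180+y/5)
print("tri",tri(s,S(48,261),t,T(424,517)),tri(s,S(95,286),t,T(427,467)))
E
```

```text
end [565.6  25.3  60. ]
supR [570.6  91.8  45. ] diff should be -70 y [ -5.  -66.5  15. ]
tri (array([554.2,  26.9,  54.8]), np.float64(2.476567024011009)) (array([581. ,  26.4,  56.2]), np.float64(4.3411046620834846))
```

>>> carry_out --series '[[[0, 0.2, 0.1, 0, 0, 0, 0], [0, 0.3, 0.2, 0, 0, 0, 0], [0, 0.3, 0.3, 0, 0, 0, 0], [0, 0.3, 0.35, 0, 0, 0, 0], [0, 0.3, 0.35, 0, 0, 0, 0]]]'

```text
time_s: 7.3
position: [578.3, 244.6, 38.4]
ee_rot: [[0.999, -0.042, 0.003], [-0.042, -0.999, -0.0], [0.003, 0.0, -1.0]]
wrist_force: [0.1, -1.0, 0.5]
grip_width: 22.3
```

>>> carry_out --series '[[[0, 0, 0.1, 0, 0, 0, 0], [0, 0, 0.15, 0, 0, 0, 0], [0, 0, 0.15, 0, 0, 0, 0]]]'

```text
time_s: 7.6
position: [578.3, 244.6, 38.2]
ee_rot: [[0.999, -0.042, 0.004], [-0.042, -0.999, -0.0], [0.004, -0.0, -1.0]]
wrist_force: [-2.9, -1.3, 6.5]
grip_width: 22.3
```

>>> carry_out --series '[[[0, 0, 0.1, 0, 0, 0, 0], [0, 0, 0.2, 0, 0, 0, 0], [0, 0, 0.2, 0, 0, 0, 0]]]'

```text
time_s: 7.9
position: [578.4, 244.7, 38.0]
ee_rot: [[0.999, -0.042, 0.005], [-0.042, -0.999, -0.0], [0.005, -0.0, -1.0]]
wrist_force: [-3.1, -1.8, 10.3]
grip_width: 22.7
```

```bash
python3 - <<'E'
from h import *
rel((577,247,36),Rt(0.04,0))
wrist("w10")
for n in("scene","top"):
  c=camera(n);pickle.dump(c,open(n+"10.pkl","wb"))
a=ld("scene10")["pixels"][180:255,310:410,::-1];b=ld("w10")["pixels"][180:280,180:380,::-1]
cv2.imwrite("pics/c10.png",np.vstack([cv2.resize(a,(600,450),interpolation=2),cv2.resize(b,(600,150*2),interpolation=2)])[:600+150])
E
```

```text
rel [-0.15 -0.23  0.2 ] [-0.    -0.005 -0.002] pos [578.4 244.7  38. ] grip 22.7 F [-3.1 -1.8 10.3] t 7.9
```

View pics/c10.png

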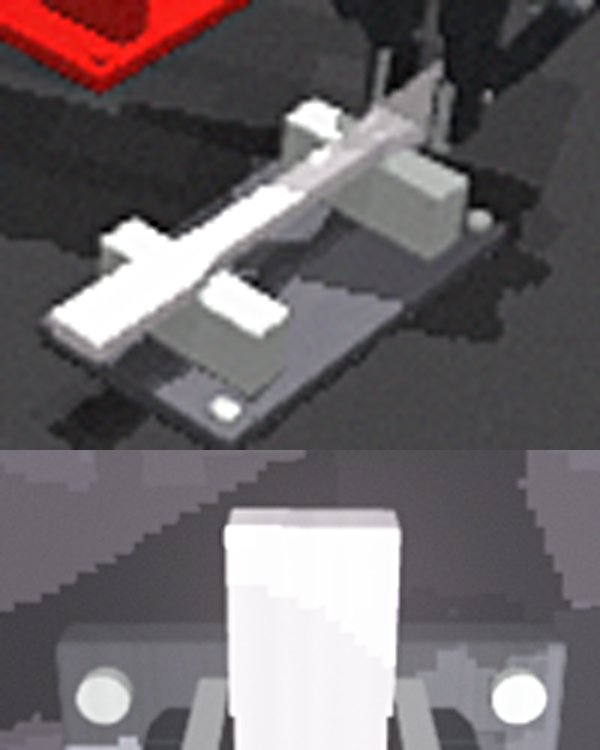

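The bar bears on the supports, with 10 N upward on the tool and the pose stalled at z 38. I release it.

>>> carry_out --series '[[[0, 0, 0, 0, 0, 0, 35], [0, 0, 0, 0, 0, 0, 45], [0, 0, 0, 0, 0, 0, 55], [0, 0, 0, 0, 0, 0, 55], [0, 0, -0.5, 0, 0, 0, 55]]]'

```text
time_s: 8.55
position: [577.8, 244.4, 42.2]
ee_rot: [[0.999, -0.042, 0.003], [-0.042, -0.999, -0.001], [0.003, 0.001, -1.0]]
wrist_force: [-0.2, -0.3, -0.5]
grip_width: 46.8
```

```bash
python3 - <<'E'
from h import *
rel((577,247,36),Rt(0.04,0))
wrist("w11")
E
```

```text
rel [-0.09 -0.25  0.62] [ 0.001 -0.003 -0.002] pos [577.8 244.4  42.2] grip 46.8 F [-0.2 -0.3 -0.5] t 8.55
```

View pics/w11.png

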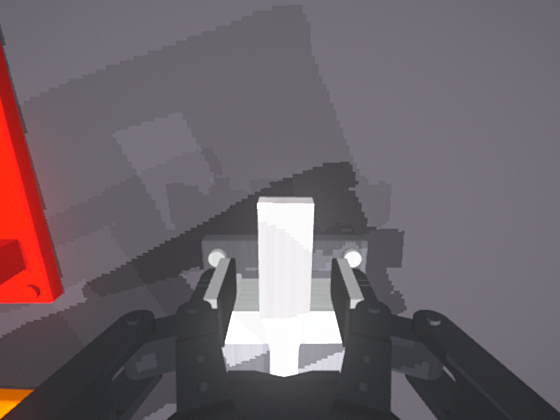

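The bar is free between the open pads (head at columns 258–313, pads at 230 and 335). I go straight up, then back off toward the base side to clear the view.

>>> carry_out --series '[[[0, 0, -2, 0, 0, 0, 60], [0, 0, -5, 0, 0, 0, 60], [0, 0, -9, 0, 0, 0, 60], [0, 0, -14, 0, 0, 0, 60], [0, 0, -18, 0, 0, 0, 60]]]'

```text
time_s: 9.1
position: [578.0, 244.9, 226.7]
ee_rot: [[0.999, -0.042, 0.007], [-0.042, -0.999, 0.001], [0.007, -0.001, -1.0]]
wrist_force: [1.4, 0.2, -0.5]
grip_width: 51.6
```

>>> carry_out --series '[[[-4, -4, -2, 0, 0, 0, 60], [-8, -8, -2, 0, 0, 0, 60], [-12, -12, -2, 0, 0, 0, 60], [-15, -15, -2, 0, 0, 0, 60], [-15, -15, -2, 0, 0, 0, 60]]]'

```text
time_s: 9.6
position: [431.1, 403.8, 246.3]
ee_rot: [[0.999, -0.038, 0.007], [-0.038, -0.999, 0.003], [0.006, -0.003, -1.0]]
wrist_force: [0.8, -1.3, -0.6]
grip_width: 51.1
```

```bash
python3 - <<'E'
from h import *
for n in("scene","top"):
  c=camera(n);pickle.dump(c,open(n+"12.pkl","wb"))
a=ld("scene12")["pixels"][180:280,280:420,::-1];b=ld("top12")["pixels"][140:200,180:350,::-1]
cv2.imwrite("pics/s12.png",cv2.resize(a,None,fx=5,fy=5,interpolation=2));cv2.imwrite("pics/t12.png",cv2.resize(b,None,fx=4,fy=4,interpolation=2))
E
```

```text
(no output)
```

View pics/s12.png

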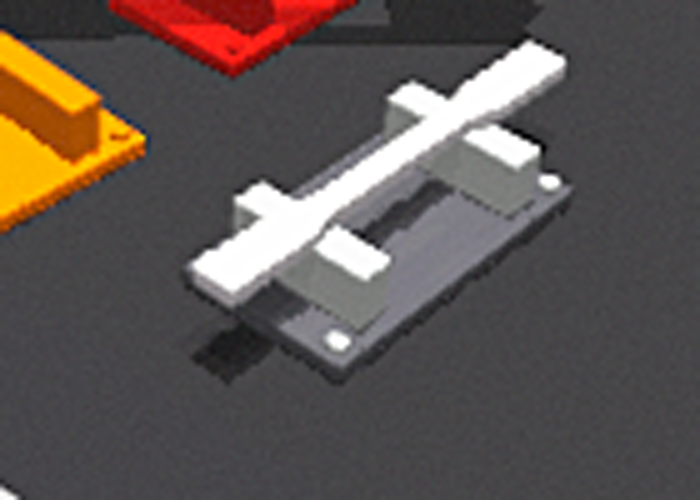

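View pics/t12.png

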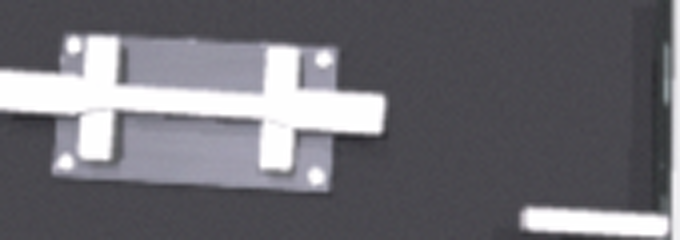

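```bash
python3 - <<'E'
from h import *
np.set_printoptions(precision=1,suppress=True)
t=ld("top12");g=cv2.cvtColor(t["pixels"],cv2.COLOR_RGB2GRAY)
# bar ends along row; crop top
b=t["pixels"][145:190,130:290,::-1];cv2.imwrite("pics/t13.png",cv2.resize(b,None,fx=4.5,fy=4.5,interpolation=2))
for n in("top0","top12"):
  m=(cv2.cvtColor(ld(n)["pixels"],cv2.COLOR_RGB2GRAY)[185:205,300:345]>150);ys,xs=np.where(m);print(n,"plain",xs.min(),xs.mean(),ys.mean())
T=lambda x,y:(180+x/4,140+y/4)
e=onz(t,T(384.5,113),55);print("end",e)
sr=np.array([onz(t,T(*p),45) for p in[(267,46),(299,46),(292,170),(260,168)]]).mean(0)
sl=np.array([onz(t,T(*p),45) for p in[(86,37),(119,37),(111,160),(79,159)]]).mean(0);print(sr,sl,"fix",(sr+sl)/2)
E
```

```text
top0 plain 10 27.160194174757283 10.019417475728156
top12 plain 10 27.160194174757283 10.019417475728156
end [566.9  22.8  55. ]
[571.4  92.4  45. ] [575.9 212.2  45. ] fix [573.7 152.3  45. ]
```

View pics/t13.png

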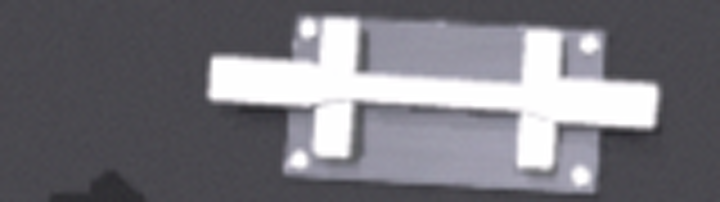

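The top view shows the bar's middle within about 2 mm of the midpoint between the supports, parallel to the fixture. The plain bar's pixels have not changed. I hand the job in.

```bash
python3 - <<'E'
from workcell import workorder
print(workorder.finish_job())
E
```

```text
the job is handed in; nothing more can be done
None
```

I gripped the waisted bar on its protruding head and drew it out of its slot along its own 18° lean. I levelled it over the grey fixture, lowered it until it bore on the supports (about 10 N on the tool), released it and backed the arm off. The job was handed in at about 10 s.

**Final checks:**
- **Position:** in the top view, the bar's centre is about 2 mm from the fixture's centre.
- **Alignment:** its direction differs from the fixture's axis by about 0.001 rad.
- **Height:** the scene view shows it resting on both supports.
- **Plain bar:** its pixels in the top view are the same as at the start.

**Disagreements:** none of the checks failed, but two measurements did not fully agree:
- The two-view heights of the bar's ends came out up to 5 mm (initial tip) or more (wrist and top views) different from the geometry. I went by the bar's known dimensions, and at set-down by touch.
- While held, the bar appeared to droop about 1.4°. That is close to what the calibration can resolve, and lowering it onto the supports would have levelled it.

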